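Dry-fit a turned wooden toy lighthouse

ROBOT

A 7-joint arm with a two-finger parallel gripper is mounted at the origin on the work surface. World frame = base frame: x ahead of the robot, y to its left, z up, the work surface at z = 0. Lengths are in m, angles in rad, forces in N, time in s.
With the tool pointing down it reaches from about 0.4 to 0.85 m from the base axis. Payload 10.4 kg.
Tool frame: the origin (TCP) lies between the finger pads; the fingertips stand 22 mm ahead of it and the grasp point (between the pads) lies 3 mm ahead of it (r.nose_length is the distance from the TCP to the fingertips, in m); z points along the fingers, y is the line along which they close (so a half turn about z gives the same grasp; the last joint's range is limited). The gripper opens to 87 mm and grips with 3 to 60 N. Pads are 19 mm wide; open, the fingers measure 117 mm over their backs; the gripper's body (75 mm by 190 mm) begins 51 mm behind the grasp point.
Start: joints at [1.244, 0.332, -0.065, 1.46, 0.022, 1.35, -0.088], TCP at [0.187, -0.596, 0.245] pointing down, gripper open.
Joint ranges: [-2.6, 2.6], [-0.5, 2.12], [-1.47, 1.34], [0.16, 2.42], [-1.27, 4.41], [0.06, 2.06], [-2.6, 2.6]. Speed limits (rad/s): [2.22, 2.22, 2.79, 2.79, 3.14, 3.14, 3.14].

INTERFACE

Orientations are given as a unit quaternion [x, y, z, w].
In Python, from bench import readout, cams, r gives the robot as it stands. The module is installed in compiled form; this text tells all that it offers.
- The arm moves only by the tool step_arm, never from a script. Its argument "deltas" is a list that holds one entry, the list of rows, each a list of 7 numbers: the turn, a rotation vector about the tool's x, y, z in rad, then the shift along the tool's x, y, z in m, then the opening in per cent of the stroke, from 0 (shut) to 100 (fully open). A call has 1 to 20 rows; each row is the pose to reach, as a shift and turn from the pose commanded when the call began, along the tool's axes at that moment; what a row does not reach only later rows make up. A row lasts 1/8 s, in which the tool goes at most 62.5 mm and 10.7 degrees, less where a joint would pass 70% of its speed; a pose out of reach is approached as far as the arm can. A call with a gripper value outside its range is refused whole. The fingers move at their own pace and stop on an object; "squeeze" is the grip in N (left out, the last holds). Time passes only in rows, so rows that repeat a pose let the fingers close. It gives the time, the measured TCP pose, the force, the opening and the grip force at its end, in the units of the state.
- readout.read_state(): the state, without advancing time (a new reading comes with each control period).
- cams.camera(name): name is "scene" or "side" or "wrist"; returns a dict with "img" (420x560x3 uint8, red, green, blue), "fx", "fy", "cx", "cy" (pixels), "origin" and "rotation" of the camera in the world; the wrist camera has in their place "T_tool_cam" (4x4, takes a point from camera to tool coordinates, whose origin is the TCP and whose axes are the flange's). Camera axes: x right, y up, looking along -z (the intrinsics and any distortion apply to the point x, -y, -z); pixel columns grow to the right and rows downward; lengths in m; the calibration is good to about 2 mm. A picture is of the moment at which its call begins: read the wrist's pose just before it. There is no depth.
- r.close_job(): hands the job in; it is judged then, once.
The state is a dict: "time": time; "joint_positions": joint angles; "joint_vel": joint speeds; "joint_torque": joint torques, N m; "ee_pos": TCP position; "eef_rot": TCP orientation; "ft_force": force on the tool from outside, world axes, zero at the start; "torque": the same for the moment, N m; "width": finger opening in m; "grip_force": force on a finger pad.
Only numpy, scipy, OpenCV 4.12 (cv2) and the standard library are available. Lean on these libraries where they do the work, as an engineer would, in place of code of your own. Each camera call takes 0.05 s, during which the arm holds its last target. There are 200 camera calls.

TASK

Dry-fit the five freshly sanded wooden parts of the toy lighthouse into a tower on the grey glue-up board, one part at a time from the bottom up: the square plinth in the middle of the board with its sides in line with the board's sides, then the tapered tower, the flat gallery disc, the little lantern cylinder and last the pointed roof. Centre each part neatly and upright on the one below and leave the finished lighthouse standing by itself, without disturbing the offcut, the sanding block or the roll of tape.

Things in the scene. Friction and masses are not known exactly. Their poses are not given: they have to be found in the camera images.
- plinth_mid (a point): loose square block of pale wood, 62 x 62 mm and 26 mm high, about 55 g; the point is its centre, 13 mm above its underside; x and y are square to its four sides, z up
- tower_mid (a point): loose round tapered tower of pale wood, 64 mm high, 48 mm diameter at the foot, 38 mm at the flat top, stands wide end down, about 50 g; the point is its centre, 32 mm above its underside; z up along its axis
- gallery_mid (a point): loose flat round disc of pale wood, 54 mm diameter, 18 mm thick, about 22 g; the point is its centre, 9 mm above its underside; z up along its axis
- lantern_mid (a point): loose small upright cylinder of pale wood, 32 mm diameter, 36 mm high, flat ends, about 18 g; the point is its centre, 18 mm above its underside; z up along its axis
- roof_mid (a point): loose pointed round roof of pale wood, 46 mm diameter, 36 mm high: the lowest 14 mm is a straight band (to be gripped), above it a cone with a blunt 6 mm tip; stands flat side down, about 18 g; the point is half-way up its axis, 18 mm above its underside; z up along its axis
- board_top (a point): square grey glue-up board, 140 x 140 mm and 15 mm high, screwed to the bench; the point is the centre of its top face; x and y are square to its sides, z up
- offcut_mid (a point): bystander, leave alone: loose brown wood offcut, 70 mm (along its x) x 30 mm, about 40 mm high at its sloping top; the point is 15 mm above its underside
- sandblock_mid (a point): bystander, leave alone: loose cork sanding block, 110 mm (along its x) x 60 mm, 32 mm high; the point is its centre, 16 mm above the bench
- tape_mid (a point): bystander, leave alone: loose roll of paper tape lying flat, a ring of 90 mm outer diameter, 25 mm high; the point is its centre, 12.5 mm above the bench
There are look-alikes about, which are no part of the job. Leave any black or orange look-alike of the part that bears plinth_mid alone.

How it is judged:
By the outcome, as a careful person would: the job done as asked, in the order asked, and still so for the second after the job is handed in, with the robot touching nothing.
It also fails if it takes over 136 s, if anything falls off the work surface, if the arm or the gripper's body presses on something with over 40 N, if the wrist force passes 120 N, or if a joint passes its speed limit or range.

## Working session

There is one attempt and no reset: what is moved stays moved. The work goes in short steps, Python scripts to look and compute and a tool call to move; the robot and the scene stay as the last step left them, time stands still between calls to the robot, and variables do not carry over. Pictures are saved under pics/ and viewed, at most 14 in all, crops included, and the job is handed in when it is done.

Besides the shell and the picture viewer there is one more tool, called after "Call:" by a JSON object that holds its "method" and its "body". step_arm: Moves the arm, as the interface text tells. Its arguments: {"type":"object","properties":{"deltas":{"type":"array"},"squeeze":{"type":"number"}},"required":["deltas"]}

```bash
mkdir -p pics; python3 - <<'E'
from bench import readout, cams, r
import cv2, numpy as np
s=readout.read_state()
print({k:np.round(v,3) for k,v in s.items()}, r.nose_length)
for n in ["scene","side","wrist"]:
    c=cams.camera(n); cv2.imwrite(f"pics/{n}0.png",c["img"][:,:,::-1])
    print(n,{k:np.round(v,4).tolist() for k,v in c.items() if k!="img"})
E
```

```text
{'time': np.float64(0.0), 'joint_positions': array([ 1.244,  0.333, -0.065,  1.461,  0.022,  1.35 , -0.088]), 'joint_vel': array([-0.001,  0.001,  0.002,  0.   ,  0.001,  0.   ,  0.001]), 'joint_torque': array([-0.0000e+00, -6.2326e+01,  2.5000e-02, -3.8991e+01, -6.1000e-02,
        4.0000e-02,  0.0000e+00]), 'ee_pos': array([ 0.187, -0.596,  0.244]), 'eef_rot': array([ 0.988,  0.151, -0.   , -0.001]), 'ft_force': array([ 0.223, -1.03 , -0.394]), 'torque': array([0.02, 0.  , 0.01]), 'grip_force': np.float64(0.0), 'width': np.float64(0.087)} 0.022
scene {'fx': 425.305, 'fy': 425.305, 'cx': 278.6539, 'cy': 205.6004, 'origin': [0.9603, -0.4471, 0.7053], 'rotation': [0.34, 0.1281, 0.3491, 0.8638]}
side {'fx': 397.1019, 'fy': 397.1019, 'cx': 288.5128, 'cy': 207.9457, 'origin': [0.2725, -0.6546, 0.4794], 'rotation': [0.4893, -0.1021, -0.1731, 0.8487]}
wrist {'fx': 325.8113, 'fy': 325.8113, 'cx': 272.364, 'cy': 213.035, 'T_tool_cam': [[0.0001, 0.9543, 0.2987, 0.0824], [1.0, -0.0001, -0.0, -0.0004], [0.0, 0.2987, -0.9543, -0.1405], [0.0, 0.0, 0.0, 1.0]]}
```

View pics/scene0.png

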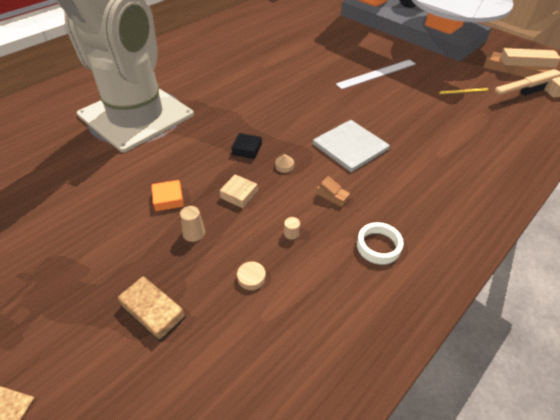

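View pics/side0.png

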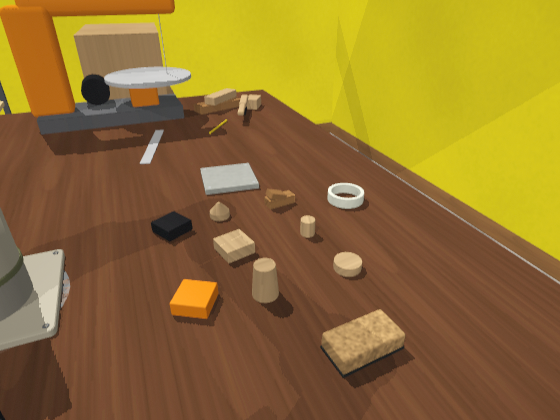

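The scene view shows the plinth (239,191), tower (192,224), gallery (251,276), lantern (292,229), roof (285,162) and board (351,145). The side view shows them at (235,246), (265,280), (348,264), (308,227), (220,209) and (229,178). The neighbours to avoid are the black and orange look-alikes next to the plinth.

```bash
cat > h.py <<'E'
from bench import readout, cams, r
import cv2, numpy as np
from scipy.spatial.transform import Rotation as R
def state():
    s=readout.read_state(); return np.array(s["ee_pos"]),R.from_quat(s["eef_rot"]),s
def cam(n,save=None):
    p,q,_=state(); c=cams.camera(n)
    if "T_tool_cam" in c:
        T=np.array(c["T_tool_cam"]); c["o"]=p+q.apply(T[:3,3]); c["R"]=q.as_matrix()@T[:3,:3]
    else: c["o"]=np.array(c["origin"]); c["R"]=R.from_quat(c["rotation"]).as_matrix()
    if save: cv2.imwrite(f"pics/{save}.png",c["img"][:,:,::-1])
    return c
def ray(c,u,v):
    return c["R"]@np.array([(u-c["cx"])/c["fx"],-(v-c["cy"])/c["fy"],-1.])
def plane(c,u,v,z):
    d=ray(c,u,v); return c["o"]+d*(z-c["o"][2])/d[2]
def proj(c,P):
    x=c["R"].T@(np.asarray(P)-c["o"]); return np.array([c["cx"]+c["fx"]*x[0]/-x[2],c["cy"]-c["fy"]*x[1]/-x[2]])
def delta(target,yaw=None):
    """tool-frame shift (and z turn about tool z) to world TCP target pointing down; yaw = world angle of tool x"""
    p,q,_=state(); d=q.inv().apply(np.asarray(target)-p)
    x=q.apply([1,0,0]); y0=np.arctan2(x[1],x[0])
    if yaw is None: yaw=y0
    Q=R.from_matrix(np.array([[np.cos(yaw),np.sin(yaw),0],[np.sin(yaw),-np.cos(yaw),0],[0,0,-1.]]))
    print("turn",np.round((q.inv()*Q).as_rotvec(),4),"shift",np.round(d,4),"yaw now",round(np.degrees(y0),2))
E
python3 - <<'E'
from h import *
a=cam("scene");b=cam("side")
for n,p,q,z in [("plinth",(239,191),(235,246),.013),("tower",(192,224),(265,280),.032),("gallery",(251,276),(348,264),.009),("lantern",(292,229),(308,227),.018),("roof",(285,162),(220,209),.016),("board",(351,145),(229,178),.015),("offcut",(334,192),(281,199),.02),("tape",(380,243),(346,195),.012),("sand",(152,306),(363,341),.016),("orange",(168,195),(195,298),.013),("black",(247,146),(172,226),.013)]:
    print(n,plane(a,*p,z).round(3),plane(b,*q,z).round(3))
E
```

```text
plinth [ 0.433 -0.01   0.013] [ 0.432 -0.012  0.013]
tower [ 0.449 -0.154  0.032] [ 0.445 -0.155  0.032]
gallery [ 0.616 -0.147  0.009] [ 0.615 -0.147  0.009]
lantern [ 0.598 -0.011  0.018] [ 0.595 -0.013  0.018]
roof [0.442 0.134 0.016] [0.441 0.139 0.016]
board [0.517 0.301 0.015] [0.506 0.293 0.015]
offcut [0.594 0.134 0.02 ] [0.587 0.122 0.02 ]
tape [0.749 0.092 0.012] [0.75  0.092 0.012]
sand [ 0.538 -0.318  0.016] [ 0.537 -0.322  0.016]
orange [ 0.329 -0.13   0.013] [ 0.327 -0.131  0.013]
black [0.33  0.113 0.013] [0.328 0.113 0.013]
```

View pics/wrist0.png

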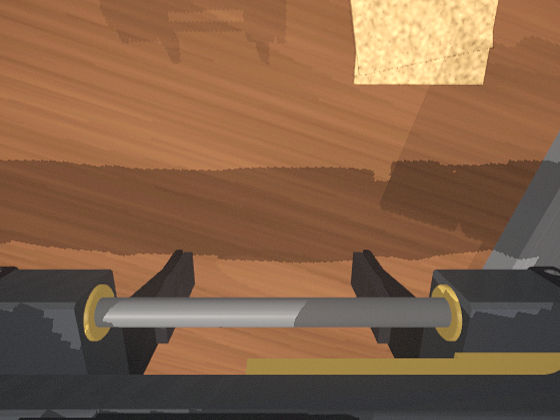

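The wrist view shows the sanding block at its top right (420,40), with the gripper fingers below row 250. Next I'll move over the plinth for a look, then over the board.

```bash
python3 - <<'E'
from h import *
delta([.44,-.02,.25],np.pi/2)
E
```

```text
turn [-5.000e-04 -4.000e-04 -1.267e+00] shift [ 0.4139 -0.4741 -0.0055] yaw now 17.41
```

Call:
{"method": "step_arm", "body": {"deltas": [[[0,0,-0.1,0.03,-0.035,0,100],[0,0,-0.2,0.07,-0.08,0,100],[0,0,-0.32,0.105,-0.12,0,100],[0,0,-0.44,0.14,-0.16,0,100],[0,0,-0.56,0.175,-0.2,0,100],[0,0,-0.68,0.21,-0.24,0,100],[0,0,-0.8,0.245,-0.28,0,100],[0,0,-0.92,0.28,-0.32,0,100],[0,0,-1.03,0.315,-0.36,0,100],[0,0,-1.13,0.35,-0.4,0,100],[0,0,-1.21,0.385,-0.44,0,100],[0,0,-1.267,0.405,-0.464,-0.005,100],[0,0,-1.267,0.414,-0.474,-0.005,100],[0,0,-1.267,0.414,-0.474,-0.005,100],[0,0,-1.267,0.414,-0.474,-0.005,100],[0,0,-1.267,0.414,-0.474,-0.005,100]]]}}

```text
time: 2.25
ee_pos: [0.4399, -0.0214, 0.2494]
eef_rot: [0.708, 0.706, -0.0, -0.0]
ft_force: [0.4, -0.6, 0.1]
width: 0.087
grip_force: 0.0
```

```bash
python3 - <<'E'
from h import *
c=cam("wrist","w1"); print(c["o"],state()[0],state()[2]["joint_positions"].round(2))
for n,P in dict(plinth=(.433,-.011,.013),roof=(.441,.137,.016),lantern=(.597,-.012,.018),board=(.511,.297,.015)).items(): print(n,proj(c,P).round())
delta([.50,.27,.25],np.pi/2)
E
```

```text
[0.44003905 0.06134728 0.38987118] [ 0.43998629 -0.02122497  0.24944941] [ 0.69 -0.06 -0.71  1.88 -0.04  1.31 -0.01]
plinth [267. 176.]
roof [273.  34.]
lantern [409. 177.]
board [ 353. -169.]
turn [-0.0001  0.0003 -0.002 ] shift [ 0.2913  0.0594 -0.0006] yaw now 89.89
```

View pics/w1.png

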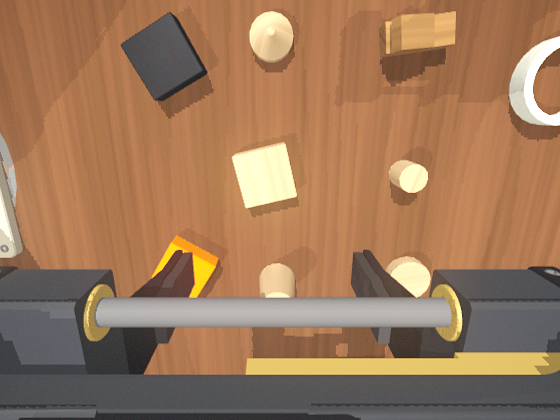

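The wrist view shows the plinth at (265,176), turned about 12°, with the roof at (271,38), lantern at (409,177), gallery near (410,275), tower (278,280) and black look-alike (163,57). I'll measure the plinth and then move to the board.

```bash
cat >> h.py <<'E'
def blob(c,uv,half,lo,hi,sp="hsv"):
    im=cv2.cvtColor(c["img"],cv2.COLOR_RGB2HSV); m=cv2.inRange(im,np.array(lo),np.array(hi))
    w=np.zeros_like(m); u,v=map(int,uv); w[max(v-half,0):v+half,max(u-half,0):u+half]=255
    cs,_=cv2.findContours(m&w,cv2.RETR_EXTERNAL,cv2.CHAIN_APPROX_NONE)
    return max(cs,key=cv2.contourArea)
def top_rect(c,cnt,z):
    P=np.array([plane(c,u,v,z)[:2] for u,v in cnt[:,0]+0.0],np.float32)*1000
    return cv2.minAreaRect(P)
E
python3 - <<'E'
from h import *
p,q,_=state(); c=cam("wrist")
hsv=cv2.cvtColor(c["img"],cv2.COLOR_RGB2HSV)
for u,v in [(265,176),(292,200),(210,180),(271,38),(412,178),(400,165)]: print((u,v),hsv[v,u])
k=blob(c,(265,176),50,(10,0,190),(40,160,255)); print("plinth",top_rect(c,k,.026))
E
```

```text
(265, 176) [ 30  49 255]
(292, 200) [ 14 141 161]
(210, 180) [ 13 137 182]
(271, 38) [ 18  92 217]
(412, 178) [ 30  44 255]
(400, 165) [ 18  91 236]
plinth ((428.59747314453125, -11.283920288085938), (114.20426940917969, 88.78337097167969), 88.2977523803711)
```

Call:
{"method": "step_arm", "body": {"deltas": [[[0,0,0,0.04,0.01,0,100],[0,0,0,0.09,0.02,0,100],[0,0,0,0.145,0.03,0,100],[0,0,0,0.2,0.04,0,100],[0,0,0,0.25,0.05,0,100],[0,0,0,0.28,0.06,0,100],[0,0,0,0.29,0.06,0,100],[0,0,0,0.29,0.06,0,100],[0,0,0,0.29,0.06,0,100]]]}}

```text
time: 3.48
ee_pos: [0.5005, 0.2683, 0.2496]
eef_rot: [0.708, 0.707, -0.0, 0.001]
ft_force: [-0.5, -0.3, -0.4]
width: 0.0874
grip_force: 0.0
```

```bash
python3 - <<'E'
from h import *
c=cam("wrist","w2"); print(state()[0],state()[2]["joint_positions"].round(2))
print(proj(c,(.511,.297,.015)))
E
```

```text
[0.5005596  0.26821145 0.24964927] [ 0.2   0.34 -0.95  1.57  0.28  1.38 -0.78]
[281.62656811 160.2327194 ]
```

View pics/w2.png

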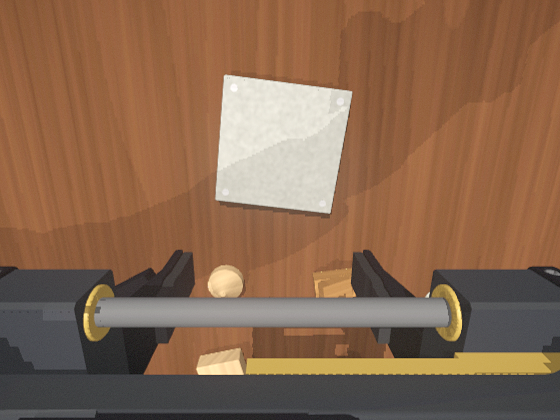

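The board shows clearly, with corners at (226,75), (351,92), (331,213) and (217,200). I'll measure it, and re-segment the plinth in w1 by its low saturation.

```bash
python3 - <<'E'
from h import *
c=cam("wrist")
k=blob(c,(283,145),85,(0,0,100),(180,55,255)); print("board",top_rect(c,k,.015))
# w1: same calibration, its pose then
import copy
d=dict(c); d["img"]=cv2.imread("pics/w1.png")[:,:,::-1].copy(); d["o"]=np.array([.44003905,.06134728,.38987118])
q=R.from_quat([.7075,.7067,0,0]); d["R"]=q.as_matrix()@np.array(c["T_tool_cam"])[:3,:3]
k=blob(d,(265,176),50,(15,0,190),(40,75,255)); print("plinth",top_rect(d,k,.026))
for n,uv,z in [("lantern",(412,178),.036)]:
    k=blob(d,uv,28,(15,0,200),(40,65,255)); print(n,top_rect(d,k,z))
E
```

```text
board ((509.1881103515625, 310.8052062988281), (140.19435119628906, 139.47569274902344), 82.9629898071289)
plinth ((430.80755615234375, -8.800914764404297), (60.54587936401367, 61.146419525146484), 13.275087356567383)
lantern ((594.927978515625, -9.489368438720703), (29.4445858001709, 29.285423278808594), 48.81732940673828)
```

```bash
python3 - <<'E'
from h import *
print([readout.read_state()["ee_pos"].round(4).tolist() for _ in range(3)], state()[1].as_quat())
delta([.431,-.009,.10],np.radians(13.3))
delta([.431,-.009,.026],np.radians(13.3))
E
```

```text
[[0.5006, 0.2684, 0.2497], [0.5006, 0.2684, 0.2497], [0.5006, 0.2684, 0.2497]] [ 7.07776062e-01  7.06436615e-01 -8.14647269e-05  5.89204927e-04]
turn [1.2000e-03 3.0000e-04 1.3368e+00] shift [-0.2773 -0.0692  0.1499] yaw now 89.89
turn [1.2000e-03 3.0000e-04 1.3368e+00] shift [-0.2773 -0.0692  0.2239] yaw now 89.89
```

Call:
{"method": "step_arm", "body": {"deltas": [[[0,0,0.1,-0.03,-0.008,0,100],[0,0,0.24,-0.08,-0.02,0.01,100],[0,0,0.4,-0.13,-0.033,0.03,100],[0,0,0.56,-0.18,-0.045,0.06,100],[0,0,0.72,-0.23,-0.057,0.09,100],[0,0,0.88,-0.265,-0.066,0.12,100],[0,0,1.04,-0.277,-0.069,0.14,100],[0,0,1.2,-0.277,-0.069,0.15,100],[0,0,1.3,-0.277,-0.069,0.15,100],[0.001,0,1.337,-0.277,-0.069,0.15,100],[0.001,0,1.337,-0.277,-0.069,0.15,100],[0.001,0,1.337,-0.277,-0.069,0.15,100]]]}}

```text
time: 5.08
ee_pos: [0.4313, -0.0074, 0.0997]
eef_rot: [0.993, 0.117, -0.0, -0.0]
ft_force: [-0.5, 0.2, -0.7]
width: 0.0869
grip_force: 0.0
```

```bash
python3 - <<'E'
from h import *
p,q,s=state(); print(p, s["joint_positions"].round(2))
c=cam("wrist","w3")
delta([.431,-.009,.026],np.radians(13.3))
E
```

```text
[ 0.431307   -0.0074238   0.09972537] [ 0.6   0.11 -0.71  2.08  0.08  0.98 -1.49]
turn [-0.0005  0.0003  0.0027] shift [-0.0007  0.0016  0.0737] yaw now 13.45
```

View pics/w3.png

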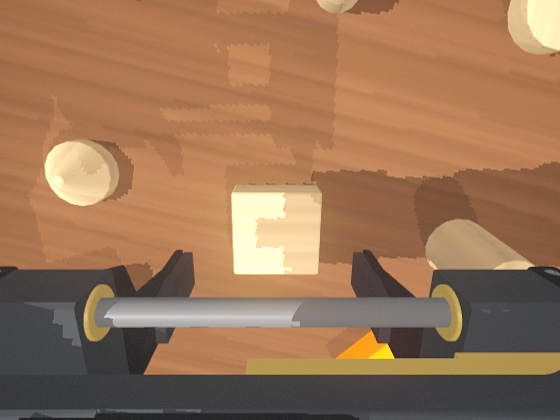

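The plinth at (277,230) lies centred and square between the fingers. I'll lower and pinch to square it.

Call:
{"method": "step_arm", "body": {"deltas": [[[0,0,0.003,-0.001,0.0015,0.02,100],[0,0,0.003,-0.001,0.0015,0.05,100],[0,0,0.003,-0.001,0.0015,0.074,100],[0,0,0.003,-0.001,0.0015,0.074,100],[0,0,0.003,-0.001,0.0015,0.074,60],[0,0,0.003,-0.001,0.0015,0.074,60],[0,0,0.003,-0.001,0.0015,0.074,60],[0,0,0.003,-0.001,0.0015,0.074,60]]], "squeeze": 10}}

```text
time: 6.12
ee_pos: [0.4309, -0.0091, 0.026]
eef_rot: [0.993, 0.115, 0.0, -0.0]
ft_force: [-1.6, -0.6, 5.9]
width: 0.0618
grip_force: 10.0
```

Call:
{"method": "step_arm", "body": {"deltas": [[[0,0,0,0,0,0,100],[0,0,0,0,0,0,100],[0,0,0,0,0,0,100],[0,0,0,0,0,-0.03,100],[0,0,-0.1,0,0,-0.045,100],[0,0,-0.27,0,0,-0.045,100],[0,0,-0.45,0,0,-0.045,100],[0,0,-0.63,0,0,-0.045,100],[0,0,-0.81,0,0,-0.045,100],[0,0,-0.99,0,0,-0.045,100],[0,0,-1.17,0,0,-0.045,100],[0,0,-1.35,0,0,-0.045,100],[0,0,-1.5,0,0,-0.045,100],[0,0,-1.571,0,0,-0.045,100],[0,0,-1.571,0,0,-0.045,100],[0,0,-1.571,0,0,-0.03,100],[0,0,-1.571,0,0,0,100],[0,0,-1.571,0,0,0,100]]]}}

```text
time: 8.38
ee_pos: [0.4301, -0.0086, 0.0238]
eef_rot: [0.621, 0.784, -0.0, -0.001]
ft_force: [-0.4, -0.3, -0.3]
width: 0.087
grip_force: 0.0
```

Call:
{"method": "step_arm", "body": {"deltas": [[[0,0,0,0,0,0,60],[0,0,0,0,0,0,60],[0,0,0,0,0,0,60],[0,0,0,0,0,0,60],[0,0,0,0,0,-0.02,60],[0,0,0,0,0,-0.05,60],[0,0,0,0,0,-0.074,60],[0,0,0,0,0,-0.074,60],[0,0,0,0,0,-0.074,60]]], "squeeze": 20}}

```text
time: 9.5
ee_pos: [0.4302, -0.0092, 0.0989]
eef_rot: [0.621, 0.784, -0.0, -0.001]
ft_force: [0.2, -1.1, -0.7]
width: 0.062
grip_force: 20.0
```

```bash
python3 - <<'E'
from h import *
p,q,s=state(); print(p, s["joint_positions"].round(2),s["width"],s["grip_force"],s["ft_force"])
delta([.5092,.3108,.10],np.radians(83))
E
```

```text
[ 0.43021676 -0.00917833  0.09893754] [ 0.8   0.14 -0.91  2.08  0.13  0.99  0.05] 0.061991091953285477 19.999896611552685 [ 0.24049791 -1.1311267  -0.70889201]
turn [-1.200e-03 -2.000e-04  3.529e-01] shift [ 0.2934  0.15   -0.0011] yaw now 103.22
```

Call:
{"method": "step_arm", "body": {"deltas": [[[0,0,0.03,0.025,0.013,0,60],[0,0,0.08,0.07,0.036,0,60],[0,0,0.14,0.12,0.061,0,60],[0,0,0.2,0.17,0.087,0,60],[0,0,0.26,0.22,0.112,0,60],[0,0,0.32,0.262,0.134,0,60],[0,0,0.353,0.285,0.146,0,60],[0,0,0.353,0.293,0.15,0,60],[0,0,0.353,0.2934,0.15,0,60],[0,0,0.353,0.2934,0.15,0,60],[0,0,0.353,0.2934,0.15,0,60]]]}}

```text
time: 10.88
ee_pos: [0.5098, 0.3097, 0.0996]
eef_rot: [0.749, 0.662, -0.0, -0.0]
ft_force: [-0.8, 0.9, -0.4]
width: 0.0621
grip_force: 20.0
```

```bash
python3 - <<'E'
from h import *
c=cam("wrist"); p,q,s=state(); print(p)
k=blob(c,proj(c,(.509,.311,.015)),190,(0,0,90),(180,45,255)); print(proj(c,(.509,.311,.015)),cv2.boundingRect(k),top_rect(c,k,.015))
delta([.5092,.3108,.0393],np.radians(83))
E
```

```text
[0.50976126 0.30996788 0.09972163]
[271.49255942 227.51319407] (169, 129, 207, 146) ((511.3240661621094, 326.9181213378906), (108.1452865600586, 138.7784881591797), 82.96653747558594)
turn [-0.0004  0.     -0.001 ] shift [ 0.0008 -0.0006  0.0604] yaw now 82.94
```

Call:
{"method": "step_arm", "body": {"deltas": [[[0,0,-0.001,0.0008,-0.0006,0.02,60],[0,0,-0.001,0.0008,-0.0006,0.045,60],[0,0,-0.001,0.0008,-0.0006,0.056,60],[0,0,-0.001,0.0008,-0.0006,0.0605,60],[0,0,-0.001,0.0008,-0.0006,0.0605,60],[0,0,-0.001,0.0008,-0.0006,0.0605,60]]]}}

```text
time: 11.68
ee_pos: [0.5085, 0.3119, 0.0395]
eef_rot: [0.748, 0.663, -0.001, -0.0]
ft_force: [-3.6, -2.0, 6.5]
width: 0.0623
grip_force: 20.0
```

Call:
{"method": "step_arm", "body": {"deltas": [[[0,0,0,0,0,0,100],[0,0,0,0,0,0,100],[0,0,0,0,0,0,100],[0,0,0,0,0,-0.02,100],[0,0,0,0,0,-0.07,100],[0,0,0,0,0,-0.13,100],[0,0,0,0,0,-0.18,100],[0,0,0,0,0,-0.2,100],[0,0,0,0,0,-0.2,100],[0,0,0,0,0,-0.2,100]]]}}

```text
time: 12.92
ee_pos: [0.5086, 0.3113, 0.2378]
eef_rot: [0.749, 0.663, -0.001, -0.001]
ft_force: [0.3, -0.6, -0.6]
width: 0.0872
grip_force: 0.0
```

```bash
python3 - <<'E'
from h import *
c=cam("wrist","w4"); p,q,s=state(); print(p)
k=blob(c,proj(c,(.509,.311,.015)),100,(0,0,90),(180,255,255))
hsv=cv2.cvtColor(c["img"],cv2.COLOR_RGB2HSV)
u,v=proj(c,(.509,.311,.041)); print(u,v,hsv[int(v),int(u)]);
w=proj(c,(.509,.361,.015)); print(hsv[int(w[1]),int(w[0])])
E
```

```text
[0.50856345 0.31122272 0.23752974]
273.4292680268777 192.66900740390273 [ 22  72 255]
[ 21  18 237]
```

View pics/w4.png

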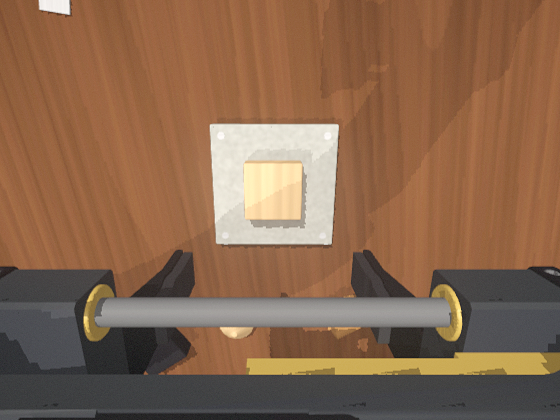

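The plinth stands at (273,190) on the board, whose corners run from (211,124) to (332,243), and they look aligned. I'll check the offset numerically and locate the next parts.

```bash
python3 - <<'E'
from h import *
c=cam("wrist"); p,q,s=state()
b=blob(c,(273,184),75,(0,0,90),(180,50,255)); B=top_rect(c,b,.015)
k=blob(c,(273,190),40,(10,56,190),(30,150,255)); P=top_rect(c,k,.041)
print(B,P,p); d=np.array(P[0])-np.array(B[0]); print("plinth-board in tool",q.inv().apply([*d,0]))
delta([.447,-.154,.13],np.radians(83))
E
```

```text
((509.259765625, 310.7166442871094), (139.47705078125, 139.4073028564453), 83.07969665527344) ((508.2706604003906, 313.65325927734375), (64.15538024902344, 61.53939437866211), 83.09893798828125) [0.50856329 0.31128255 0.23759079]
plinth-board in tool [ 2.79584631e+00 -1.33614342e+00  9.51295445e-04]
turn [-0.0028  0.001   0.0012] shift [-0.4692 -0.0047  0.1081] yaw now 83.07
```

The plinth is square and within about 1.5 mm of the board's centre, so it stays. Next is the tower.

Call:
{"method": "step_arm", "body": {"deltas": [[[0,0,0.1,-0.03,0,0,100],[0,0,0.24,-0.08,0,0,100],[0,0,0.4,-0.135,0,0,100],[0,0,0.56,-0.19,0,0,100],[0,0,0.72,-0.245,-0.002,0.01,100],[0,0,0.88,-0.3,-0.003,0.015,100],[0,0,1.04,-0.355,-0.004,0.02,100],[0,0,1.2,-0.41,-0.005,0.03,100],[0,0,1.34,-0.45,-0.005,0.038,100],[-0.002,0.001,1.42,-0.466,-0.005,0.038,100],[-0.002,0.001,1.45,-0.469,-0.005,0.038,100],[-0.002,0.001,1.45,-0.469,-0.005,0.038,100],[-0.002,0.001,1.45,-0.469,-0.005,0.038,100]]]}}

```text
time: 14.65
ee_pos: [0.4477, -0.1521, 0.2009]
eef_rot: [1.0, 0.001, 0.001, 0.0]
ft_force: [0.5, 0.0, -1.1]
width: 0.0872
grip_force: 0.0
```

```bash
python3 - <<'E'
from h import *
c=cam("wrist","w5"); p,q,s=state(); print(p, s["joint_positions"].round(2))
for n,P in dict(tower=(.447,-.154,.064),gallery=(.616,-.147,.018),lantern=(.595,-.010,.036)).items(): print(n,proj(c,P).round())
E
```

```text
[ 0.44768345 -0.15220403  0.20096548] [ 0.76  0.06 -0.54  1.88  0.03  1.21 -1.36]
tower [275. 209.]
gallery [267.   7.]
lantern [103.  29.]
```

View pics/w5.png

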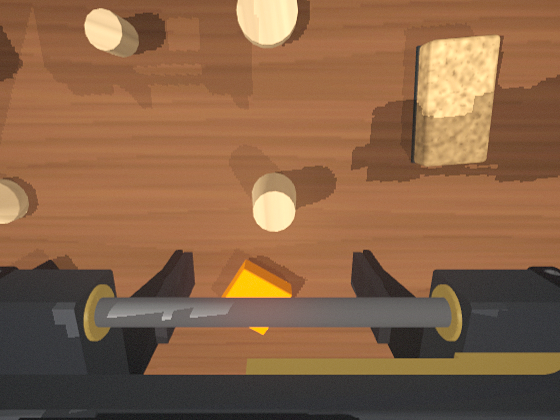

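The tower top is at (274,209), under the gripper as predicted. The gallery (267,13) and lantern (103,29) also agree. I'll lower, pinch once, turn 90° and pinch again.

Call:
{"method": "step_arm", "body": {"deltas": [[[0,0,0,-0.0007,0.002,0.03,100],[0,0,0,-0.0007,0.002,0.08,100],[0,0,0,-0.0007,0.002,0.125,100],[0,0,0,-0.0007,0.002,0.141,100],[0,0,0,-0.0007,0.002,0.141,100],[0,0,0,-0.0007,0.002,0.141,40],[0,0,0,-0.0007,0.002,0.141,40],[0,0,0,-0.0007,0.002,0.141,40],[0,0,0,-0.0007,0.002,0.141,40],[0,0,0,-0.0007,0.002,0.141,40],[0,0,0,-0.0007,0.002,0.141,40],[0,0,0,-0.0007,0.002,0.141,80],[0,0,0,-0.0007,0.002,0.141,90],[0,0,0,-0.0007,0.002,0.141,90]]], "squeeze": 8}}

```text
time: 16.45
ee_pos: [0.4469, -0.1552, 0.0599]
eef_rot: [1.0, -0.0, 0.001, 0.0]
ft_force: [-0.0, 0.2, -0.4]
width: 0.0634
grip_force: 0.0
```

```bash
python3 - <<'E'
from h import *
p,q,s=state(); print(p,s["width"],s["ft_force"]); c=cam("wrist","w6")
E
```

```text
[ 0.44691016 -0.15519982  0.05992751] 0.06340920287696099 [-0.00484696  0.23610379 -0.41783345]
```

View pics/w6.png

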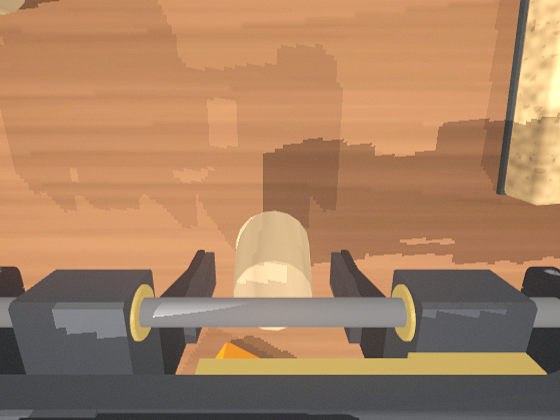

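The tower stands upright and centred at (272,270). Turn 90°, grip and lift.

Call:
{"method": "step_arm", "body": {"deltas": [[[0,0,-0.1,0,0,0,100],[0,0,-0.27,0,0,0,100],[0,0,-0.45,0,0,0,100],[0,0,-0.63,0,0,0,100],[0,0,-0.81,0,0,0,100],[0,0,-0.99,0,0,0,100],[0,0,-1.17,0,0,0,100],[0,0,-1.35,0,0,0,100],[0,0,-1.5,0,0,0,100],[0,0,-1.571,0,0,0,100],[0,0,-1.571,0,0,0,100],[0,0,-1.571,0,0,0,100],[0,0,-1.571,0,0,0,40],[0,0,-1.571,0,0,0,40],[0,0,-1.571,0,0,0,40],[0,0,-1.571,0,0,0,40],[0,0,-1.571,0,0,0,40],[0,0,-1.571,0,0,0,40]]], "squeeze": 15}}

```text
time: 18.75
ee_pos: [0.4469, -0.1552, 0.0599]
eef_rot: [0.707, 0.707, 0.0, 0.0]
ft_force: [0.2, 0.7, -0.2]
width: 0.0405
grip_force: 14.9
```

```bash
python3 - <<'E'
from h import *
p,q,s=state(); print(p,s["width"],s["grip_force"],s["ft_force"], s["joint_positions"].round(2))
delta([.5085,.3118,.15],np.radians(90))
E
```

```text
[ 0.44686246 -0.15517311  0.0599102 ] 0.04050596860662452 14.944131411029957 [ 0.15109765  0.71344585 -0.21629453] [ 0.92  0.29 -0.75  2.02  0.24  0.93  0.04]
turn [ 0.0011  0.0002 -0.    ] shift [ 0.467   0.0617 -0.0901] yaw now 90.0
```

Call:
{"method": "step_arm", "body": {"deltas": [[[0,0,0,0,0,-0.015,40],[0,0,0,0,0,-0.05,40],[0,0,0,0.02,0.003,-0.08,40],[0,0,0,0.06,0.008,-0.09,40],[0,0,0,0.11,0.015,-0.09,40],[0,0,0,0.16,0.022,-0.09,40],[0,0,0,0.21,0.029,-0.09,40],[0,0,0,0.26,0.035,-0.09,40],[0,0,0,0.31,0.042,-0.09,40],[0,0,0,0.36,0.048,-0.09,40],[0,0,0,0.405,0.054,-0.09,40],[0,0,0,0.435,0.058,-0.09,40],[0,0,0,0.455,0.061,-0.09,40],[0,0,0,0.465,0.062,-0.09,40],[0,0,0,0.467,0.062,-0.09,40],[0,0,0,0.467,0.062,-0.09,40],[0,0,0,0.467,0.062,-0.09,40]]]}}

```text
time: 20.88
ee_pos: [0.5091, 0.3108, 0.15]
eef_rot: [0.708, 0.707, 0.0, 0.001]
ft_force: [-1.3, -0.3, -0.3]
width: 0.0408
grip_force: 14.9
```

```bash
python3 - <<'E'
from h import *
p,q,s=state(); print(p,s["width"],s["grip_force"])
c=cam("wrist","w7"); delta([.5085,.3118,.106],np.radians(90))
E
```

```text
[0.50910039 0.31084855 0.14997831] 0.04075444744731635 14.92627283470938
turn [ 0.0015  0.0007 -0.001 ] shift [ 0.0009 -0.0006  0.044 ] yaw now 89.94
```

View pics/w7.png

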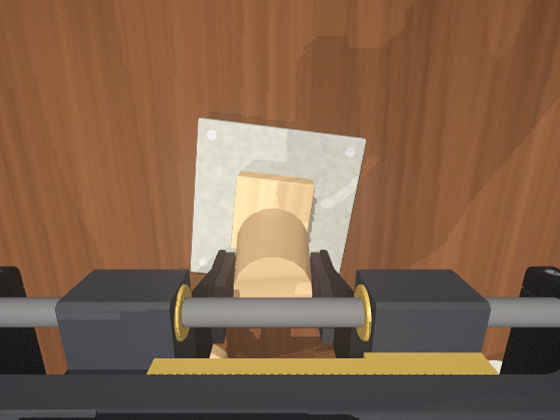

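The tower is held upright at (272,260), over the plinth at (275,200). Lower to just above contact with the correction.

Call:
{"method": "step_arm", "body": {"deltas": [[[0,0,0,0.001,-0.0006,0.015,40],[0,0,0,0.001,-0.0006,0.032,40],[0,0,0,0.001,-0.0006,0.042,40],[0,0,0,0.001,-0.0006,0.044,40],[0,0,0,0.001,-0.0006,0.044,40],[0,0,0,0.001,-0.0006,0.044,40]]]}}

```text
time: 21.68
ee_pos: [0.5085, 0.3131, 0.1064]
eef_rot: [0.707, 0.707, 0.001, 0.001]
ft_force: [0.1, -0.4, -0.8]
width: 0.0406
grip_force: 14.9
```

```bash
python3 - <<'E'
from h import *
delta([.5085,.3118,.101],np.radians(90)); print(state()[0])
E
```

```text
turn [ 0.002  -0.0002  0.0001] shift [-0.0013 -0.      0.0054] yaw now 90.0
[0.50850511 0.31309343 0.10642049]
```

Call:
{"method": "step_arm", "body": {"deltas": [[[0,0,0,-0.0013,0,0.002,40],[0,0,0,-0.0013,0,0.004,40],[0,0,0,-0.0013,0,0.0056,40],[0,0,0,-0.0013,0,0.0056,40],[0,0,0,-0.0013,0,0.0056,40]]]}}

```text
time: 22.3
ee_pos: [0.5084, 0.3115, 0.1009]
eef_rot: [0.707, 0.707, 0.0, 0.001]
ft_force: [-1.9, -1.7, 6.9]
width: 0.041
grip_force: 15.2
```

Call:
{"method": "step_arm", "body": {"deltas": [[[0,0,0,0,0,0,50],[0,0,0,0,0,0,70],[0,0,0,0,0,0,100],[0,0,0,0,0,0,100],[0,0,0,0,0,-0.02,100],[0,0,0,0,0,-0.06,100],[0,0,0,0,0,-0.11,100],[0,0,0,0,0,-0.12,100],[0,0,0,0,0,-0.12,100]]]}}

```text
time: 23.42
ee_pos: [0.5084, 0.3118, 0.2216]
eef_rot: [0.707, 0.707, 0.001, 0.001]
ft_force: [1.2, 0.1, -0.2]
width: 0.0871
grip_force: 0.0
```

```bash
python3 - <<'E'
from h import *
c=cam("side"); P=[proj(c,(.5085,.3118,z)).round() for z in (.041,.105)]; print(P); u,v=map(int,P[0])
cv2.imwrite("pics/s1.png",cv2.resize(c["img"][v-100:v+50,u-100:u+100,::-1],None,fx=4,fy=4,interpolation=cv2.INTER_CUBIC))
print(state()[0])
delta([.615,-.147,.10],0)
E
```

```text
[array([227., 166.]), array([225., 144.])]
[0.50804107 0.31135165 0.22024293]
turn [ 1.5000e-03 -6.0000e-04  1.5707e+00] shift [-0.4583  0.1068  0.1207] yaw now 90.0
```

View pics/s1.png

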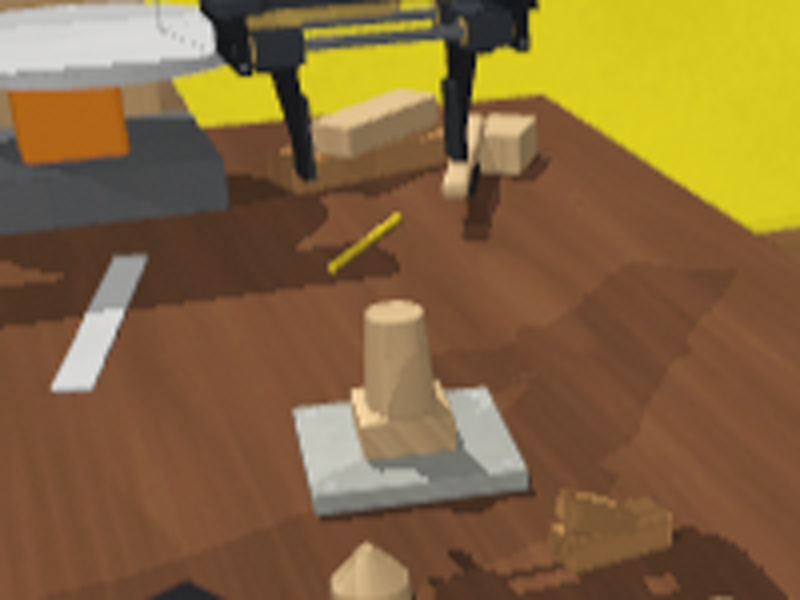

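The tower stands upright and centred on the plinth (crop 395,400). Now the gallery.

Call:
{"method": "step_arm", "body": {"deltas": [[[0,0,0.1,-0.03,0.007,0,100],[0,0,0.24,-0.08,0.018,0,100],[0,0,0.4,-0.135,0.031,0,100],[0,0,0.56,-0.19,0.044,0,100],[0,0,0.72,-0.245,0.057,0.02,100],[0,0,0.88,-0.3,0.07,0.05,100],[0,0,1.04,-0.355,0.083,0.08,100],[0,0,1.2,-0.41,0.095,0.11,100],[0,0,1.36,-0.44,0.103,0.12,100],[0,0,1.5,-0.455,0.106,0.121,100],[0,0,1.571,-0.458,0.107,0.121,100],[0,0,1.571,-0.458,0.107,0.121,100],[0,0,1.571,-0.458,0.107,0.121,100]]]}}

```text
time: 25.1
ee_pos: [0.6148, -0.1459, 0.0989]
eef_rot: [1.0, 0.001, 0.0, -0.0]
ft_force: [-0.7, -0.3, 0.3]
width: 0.0868
grip_force: 0.0
```

```bash
python3 - <<'E'
from h import *
c=cam("wrist"); p,q,s=state(); print(p, s["joint_positions"].round(2))
uv=proj(c,(.615,-.147,.018))
k=blob(c,uv,60,(15,0,200),(40,80,255)); print(uv,top_rect(c,k,.018))
delta([.615,-.147,.026],0)
E
```

```text
[ 0.61497266 -0.14594828  0.0991206 ] [ 0.55  0.51 -0.51  1.58  0.27  1.12 -1.59]
[274.41366862 229.85628598] ((613.20263671875, -143.42198181152344), (53.167198181152344, 47.10663986206055), 14.827357292175293)
turn [-0.     -0.0005  0.0019] shift [-0.      0.0011  0.0731] yaw now 0.11
```

Call:
{"method": "step_arm", "body": {"deltas": [[[0,0,0,-0.001,0,0.02,100],[0,0,0,-0.001,0,0.05,100],[0,0,0,-0.001,0,0.07,100],[0,0,0,-0.001,0,0.073,100],[0,0,0,-0.001,0,0.073,45],[0,0,0,-0.001,0,0.073,45],[0,0,0,-0.001,0,0.073,45],[0,0,0,-0.001,0,0.073,45],[0,0,0,-0.001,0,0.073,45],[0,0,0,-0.001,0,0.073,45],[0,0,0,-0.001,0,0.073,100],[0,0,0,-0.001,0,0.073,100],[0,0,0,-0.001,0,0.073,100]]], "squeeze": 8}}

```text
time: 26.78
ee_pos: [0.6142, -0.1464, 0.0264]
eef_rot: [1.0, -0.0, 0.0, 0.0]
ft_force: [-0.5, -0.4, 0.1]
width: 0.075
grip_force: 0.0
```

Call:
{"method": "step_arm", "body": {"deltas": [[[0,0,-0.1,0,0,0,100],[0,0,-0.27,0,0,0,100],[0,0,-0.45,0,0,0,100],[0,0,-0.63,0,0,0,100],[0,0,-0.81,0,0,0,100],[0,0,-0.99,0,0,0,100],[0,0,-1.17,0,0,0,100],[0,0,-1.35,0,0,0,100],[0,0,-1.5,0,0,0,100],[0,0,-1.571,0,0,0,100],[0,0,-1.571,0,0,0,100],[0,0,-1.571,0,0,0,45],[0,0,-1.571,0,0,0,45],[0,0,-1.571,0,0,0,45],[0,0,-1.571,0,0,0,45],[0,0,-1.571,0,0,0,45],[0,0,-1.571,0,0,0,45]]], "squeeze": 12}}

```text
time: 28.9
ee_pos: [0.6144, -0.1465, 0.0266]
eef_rot: [0.707, 0.707, 0.0, 0.001]
ft_force: [0.1, 1.4, 0.8]
width: 0.0525
grip_force: 12.0
```

```bash
python3 - <<'E'
from h import *
p,q,s=state(); print(p,s["width"],s["grip_force"],s["ft_force"], s["joint_positions"].round(2))
delta([.5085,.3118,.20],np.radians(90))
E
```

```text
[ 0.61437157 -0.14648369  0.02656969] 0.05248709040168456 11.99995145201683 [0.07355968 1.41643623 0.8234498 ] [ 0.74  0.69 -0.79  1.62  0.54  1.06 -0.2 ]
turn [ 0.0012  0.0002 -0.    ] shift [ 0.4582 -0.1057 -0.1737] yaw now 90.0
```

Call:
{"method": "step_arm", "body": {"deltas": [[[0,0,0,0,0,-0.02,45],[0,0,0,0,0,-0.06,45],[0,0,0,0.02,-0.005,-0.11,45],[0,0,0,0.06,-0.014,-0.15,45],[0,0,0,0.11,-0.025,-0.17,45],[0,0,0,0.16,-0.037,-0.174,45],[0,0,0,0.21,-0.048,-0.174,45],[0,0,0,0.26,-0.06,-0.174,45],[0,0,0,0.31,-0.072,-0.174,45],[0,0,0,0.36,-0.083,-0.174,45],[0,0,0,0.405,-0.093,-0.174,45],[0,0,0,0.435,-0.1,-0.174,45],[0,0,0,0.451,-0.104,-0.174,45],[0,0,0,0.458,-0.1057,-0.174,45],[0,0,0,0.458,-0.1057,-0.174,45],[0,0,0,0.458,-0.1057,-0.174,45]]]}}

```text
time: 30.9
ee_pos: [0.5092, 0.3102, 0.2003]
eef_rot: [0.708, 0.706, 0.0, 0.001]
ft_force: [0.1, 0.2, -0.9]
width: 0.0529
grip_force: 12.0
```

```bash
python3 - <<'E'
from h import *
print(state()[0],state()[2]["width"]); delta([.5085,.3118,.137],np.radians(90))
E
```

```text
[0.50917456 0.31019716 0.2002591 ] 0.05292494935101226
turn [ 0.0013  0.0009 -0.0019] shift [ 0.0017 -0.0008  0.0633] yaw now 89.89
```

Call:
{"method": "step_arm", "body": {"deltas": [[[0,0,0,0,-0.0006,0.02,45],[0,0,0,0,-0.0006,0.045,45],[0,0,0,0,-0.0006,0.06,45],[0,0,0,0,-0.0006,0.063,45],[0,0,0,0,-0.0006,0.063,45],[0,0,0,0,-0.0006,0.063,45]]]}}

```text
time: 31.65
ee_pos: [0.5083, 0.3119, 0.1381]
eef_rot: [0.707, 0.707, 0.001, 0.001]
ft_force: [0.8, -0.0, -0.1]
width: 0.0529
grip_force: 12.0
```

```bash
python3 - <<'E'
from h import *
print(state()[0],state()[2]["ft_force"]); delta([.5085,.3118,.1316],np.radians(90))
E
```

```text
[0.5082514  0.3118521  0.13810285] [ 0.77326308 -0.02797842 -0.12549317]
turn [ 0.0022 -0.0003 -0.    ] shift [-0.0001  0.0002  0.0065] yaw now 90.0
```

Call:
{"method": "step_arm", "body": {"deltas": [[[0.001,0,0,0,0.0002,0.002,45],[0.001,0,0,0,0.0002,0.004,45],[0.001,0,0,0,0.0002,0.0055,45],[0.001,0,0,0,0.0002,0.0065,45],[0.001,0,0,0,0.0002,0.0065,45],[0.001,0,0,0,0.0002,0.0065,45]]]}}

```text
time: 32.4
ee_pos: [0.5082, 0.3117, 0.1315]
eef_rot: [0.707, 0.707, 0.0, 0.0]
ft_force: [-2.4, -1.6, 6.0]
width: 0.0525
grip_force: 12.0
```

Call:
{"method": "step_arm", "body": {"deltas": [[[0,0,0,0,0,0,65],[0,0,0,0,0,0,80],[0,0,0,0,0,0,100],[0,0,0,0,0,0,100],[0,0,0,0,0,-0.02,100],[0,0,0,0,0,-0.06,100],[0,0,0,0,0,-0.1,100],[0,0,0,0,0,-0.11,100],[0,0,0,0,0,-0.11,100]]]}}

```text
time: 33.52
ee_pos: [0.5083, 0.3118, 0.2418]
eef_rot: [0.707, 0.707, 0.001, 0.001]
ft_force: [-0.0, -0.8, 0.3]
width: 0.0868
grip_force: 0.0
```

```bash
python3 - <<'E'
from h import *
c=cam("wrist"); print(state()[0])
uv=proj(c,(.5083,.3117,.123)); k=blob(c,uv,70,(12,0,190),(40,130,255)); print(uv,top_rect(c,k,.123))
delta([.595,-.010,.10],0)
E
```

```text
[0.50802984 0.31133755 0.24064938]
[272.3630253  215.04783543] ((508.1136169433594, 330.3831481933594), (90.21739959716797, 98.0914077758789), 83.05687713623047)
turn [6.0000e-04 3.0000e-04 1.5707e+00] shift [-0.3212  0.087   0.1409] yaw now 89.99
```

Call:
{"method": "step_arm", "body": {"deltas": [[[0,0,0.1,-0.02,0.005,0,100],[0,0,0.26,-0.06,0.016,0,100],[0,0,0.42,-0.1,0.027,0,100],[0,0,0.58,-0.14,0.038,0,100],[0,0,0.74,-0.18,0.049,0.01,100],[0,0,0.9,-0.22,0.06,0.03,100],[0,0,1.06,-0.26,0.07,0.06,100],[0,0,1.22,-0.295,0.08,0.1,100],[0,0,1.38,-0.315,0.085,0.13,100],[0,0,1.51,-0.321,0.087,0.141,100],[0,0,1.571,-0.321,0.087,0.141,100],[0,0,1.571,-0.321,0.087,0.141,100],[0,0,1.571,-0.321,0.087,0.141,100]]]}}

```text
time: 35.2
ee_pos: [0.5948, -0.0094, 0.0995]
eef_rot: [1.0, 0.001, -0.0, 0.0]
ft_force: [-1.0, 0.0, 0.6]
width: 0.0871
grip_force: 0.0
```

```bash
python3 - <<'E'
from h import *
c=cam("wrist"); p,q,s=state(); print(p, s["joint_positions"].round(2))
uv=proj(c,(.595,-.010,.036))
k=blob(c,uv,45,(15,0,200),(40,70,255)); print(uv,top_rect(c,k,.036))
delta([.595,-.010,.028],0)
E
```

```text
[ 0.59493064 -0.00935888  0.09965502] [ 0.43  0.46 -0.62  1.68  0.29  1.1  -1.84]
[273.8831575  238.78432393] ((587.359130859375, -7.587251663208008), (30.216777801513672, 15.641247749328613), 73.27339935302734)
turn [0.0002 0.0002 0.0013] shift [0.0001 0.0006 0.0717] yaw now 0.07
```

Call:
{"method": "step_arm", "body": {"deltas": [[[0,0,0,0,0,0.02,100],[0,0,0,0,0,0.05,100],[0,0,0,0,0,0.07,100],[0,0,0,0,0,0.072,100],[0,0,0,0,0,0.072,25],[0,0,0,0,0,0.072,25],[0,0,0,0,0,0.072,25],[0,0,0,0,0,0.072,25],[0,0,0,0,0,0.072,25],[0,0,0,0,0,0.072,25],[0,0,0,0,0,0.072,25]]], "squeeze": 6}}

```text
time: 36.62
ee_pos: [0.5952, -0.0095, 0.0279]
eef_rot: [1.0, -0.0, 0.0, 0.0]
ft_force: [-0.1, -1.0, -0.0]
width: 0.0306
grip_force: 6.0
```

Call:
{"method": "step_arm", "body": {"deltas": [[[0,0,0,0,0,0,60],[0,0,0,0,0,0,100],[0,0,0,0,0,0,100],[0,0,-0.1,0,0,0,100],[0,0,-0.27,0,0,0,100],[0,0,-0.45,0,0,0,100],[0,0,-0.63,0,0,0,100],[0,0,-0.81,0,0,0,100],[0,0,-0.99,0,0,0,100],[0,0,-1.17,0,0,0,100],[0,0,-1.35,0,0,0,100],[0,0,-1.5,0,0,0,100],[0,0,-1.571,0,0,0,100],[0,0,-1.571,0,0,0,100]]]}}

```text
time: 38.38
ee_pos: [0.5951, -0.0096, 0.0278]
eef_rot: [0.707, 0.707, 0.0, 0.0]
ft_force: [-0.9, 1.0, -0.6]
width: 0.0872
grip_force: 0.0
```

Call:
{"method": "step_arm", "body": {"deltas": [[[0,0,0,0,0,0,25],[0,0,0,0,0,0,25],[0,0,0,0,0,0,25],[0,0,0,0,0,0,25],[0,0,0,0,0,0,25],[0,0,0,0,0,0,25],[0,0,0,0,0,0,25]]], "squeeze": 10}}

```text
time: 39.25
ee_pos: [0.5952, -0.0095, 0.0279]
eef_rot: [0.707, 0.707, -0.0, 0.0]
ft_force: [-0.6, 0.8, -0.4]
width: 0.0304
grip_force: 10.0
```

```bash
python3 - <<'E'
from h import *
p,q,s=state(); print(p,s["width"],s["grip_force"],s["ft_force"], s["joint_positions"].round(2))
delta([.5083,.3117,.22],np.radians(90))
E
```

```text
[ 0.59516045 -0.00949134  0.0279119 ] 0.030371214723079847 9.999998460989445 [-0.57865799  0.79913511 -0.38251513] [ 0.62  0.66 -0.88  1.71  0.58  1.05 -0.46]
turn [0.0002 0.0003 0.    ] shift [ 0.3211 -0.0868 -0.1922] yaw now 90.0
```

Call:
{"method": "step_arm", "body": {"deltas": [[[0,0,0,0,0,-0.02,25],[0,0,0,0,0,-0.06,25],[0,0,0,0,0,-0.11,25],[0,0,0,0.015,-0.004,-0.15,25],[0,0,0,0.045,-0.012,-0.18,25],[0,0,0,0.085,-0.023,-0.192,25],[0,0,0,0.13,-0.035,-0.192,25],[0,0,0,0.175,-0.047,-0.192,25],[0,0,0,0.22,-0.059,-0.192,25],[0,0,0,0.26,-0.07,-0.192,25],[0,0,0,0.29,-0.078,-0.192,25],[0,0,0,0.31,-0.084,-0.192,25],[0,0,0,0.32,-0.0868,-0.192,25],[0,0,0,0.321,-0.0868,-0.192,25],[0,0,0,0.321,-0.0868,-0.192,25],[0,0,0,0.321,-0.0868,-0.192,25]]]}}

```text
time: 41.25
ee_pos: [0.5088, 0.3106, 0.2198]
eef_rot: [0.708, 0.707, -0.0, 0.0]
ft_force: [0.1, 0.6, -0.7]
width: 0.0309
grip_force: 10.0
```

Call:
{"method": "step_arm", "body": {"deltas": [[[0,0,0,0,0,0.02,25],[0,0,0,0,0,0.045,25],[0,0,0,0,0,0.059,25],[0,0,0,0,0,0.062,25],[0,0,0,0,0,0.062,25],[0,0,0,0,0,0.062,25]]]}}

```text
time: 42.0
ee_pos: [0.5086, 0.3119, 0.1586]
eef_rot: [0.707, 0.707, 0.001, 0.0]
ft_force: [0.2, -0.5, 0.1]
width: 0.0309
grip_force: 10.0
```

```bash
python3 - <<'E'
from h import *
print(state()[0],state()[2]["ft_force"]); delta([.5083,.3117,.1508],np.radians(90))
E
```

```text
[0.50859459 0.31185734 0.1585503 ] [ 0.19540159 -0.52486778  0.10197403]
turn [ 0.0011 -0.0003  0.    ] shift [-0.0002 -0.0003  0.0077] yaw now 90.0
```

Call:
{"method": "step_arm", "body": {"deltas": [[[0.001,0,0,-0.0002,-0.0003,0.003,25],[0.001,0,0,-0.0002,-0.0003,0.005,25],[0.001,0,0,-0.0002,-0.0003,0.0068,25],[0.001,0,0,-0.0002,-0.0003,0.0077,25],[0.001,0,0,-0.0002,-0.0003,0.0077,25],[0.001,0,0,-0.0002,-0.0003,0.0077,25]]]}}

```text
time: 42.75
ee_pos: [0.5082, 0.3116, 0.1509]
eef_rot: [0.707, 0.707, 0.0, -0.0]
ft_force: [-2.0, -1.2, 7.2]
width: 0.0306
grip_force: 10.0
```

Call:
{"method": "step_arm", "body": {"deltas": [[[0,0,0,0,0,0,40],[0,0,0,0,0,0,60],[0,0,0,0,0,0,80],[0,0,0,0,0,-0.01,100],[0,0,0,0,0,-0.05,100],[0,0,0,0,0,-0.09,100],[0,0,0,0,0,-0.1,100],[0,0,0,0,0,-0.1,100]]]}}

```text
time: 43.75
ee_pos: [0.5083, 0.3114, 0.2506]
eef_rot: [0.707, 0.707, 0.0, 0.0]
ft_force: [1.3, 0.3, -0.8]
width: 0.0864
grip_force: 0.0
```

```bash
python3 - <<'E'
from h import *
c=cam("side"); u,v=map(int,proj(c,(.5085,.3118,.08)))
cv2.imwrite("pics/s2.png",cv2.resize(c["img"][v-75:v+75,u-100:u+100,::-1],None,fx=4,fy=4,interpolation=cv2.INTER_CUBIC))
print(state()[0]); delta([.441,.138,.10],0)
E
```

```text
[0.50798479 0.31112061 0.24956688]
turn [-3.0000e-04  1.5000e-03  1.5707e+00] shift [-0.173  -0.0668  0.1498] yaw now 90.0
```

View pics/s2.png

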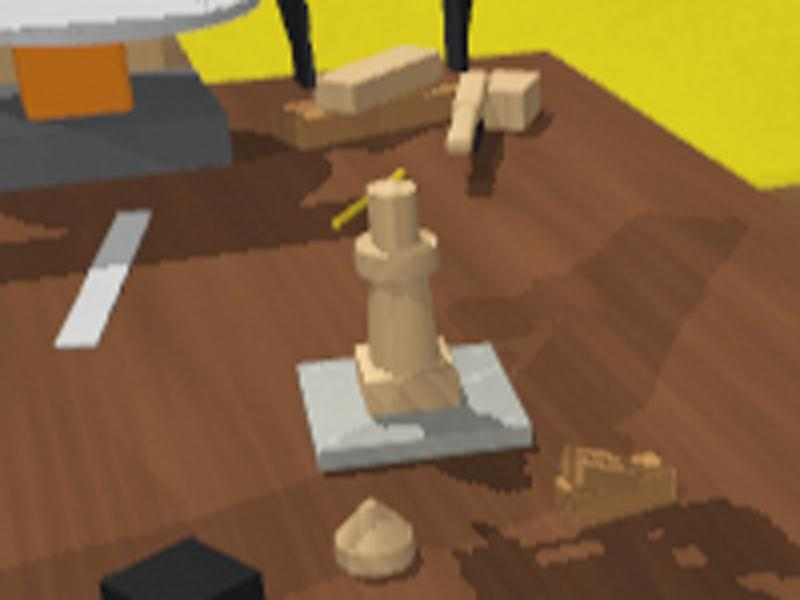

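The stack stands straight, with the lantern at crop (393,215) and the roof waiting at (374,540). Now the roof.

Call:
{"method": "step_arm", "body": {"deltas": [[[0,0,0.1,-0.02,-0.008,0,100],[0,0,0.27,-0.06,-0.023,0,100],[0,0,0.43,-0.1,-0.039,0,100],[0,0,0.59,-0.14,-0.054,0,100],[0,0,0.75,-0.165,-0.064,0,100],[0,0,0.91,-0.173,-0.0668,0.01,100],[0,0,1.07,-0.173,-0.0668,0.04,100],[0,0,1.23,-0.173,-0.0668,0.08,100],[0,0,1.39,-0.173,-0.0668,0.12,100],[0,0,1.52,-0.173,-0.0668,0.145,100],[0,0,1.571,-0.173,-0.0668,0.15,100],[0,0,1.571,-0.173,-0.0668,0.15,100],[0,0,1.571,-0.173,-0.0668,0.15,100]]]}}

```text
time: 45.42
ee_pos: [0.4411, 0.1382, 0.1001]
eef_rot: [1.0, 0.0, -0.001, 0.0]
ft_force: [-0.2, 0.6, 0.3]
width: 0.087
grip_force: 0.0
```

```bash
python3 - <<'E'
from h import *
c=cam("wrist","w8"); p,q,s=state(); print(p, s["joint_positions"].round(2))
print(proj(c,(.441,.138,.007)),proj(c,(.441,.138,.036))); delta([.441,.138,.025],0)
E
```

```text
[0.44124907 0.13825025 0.10033166] [ 0.47  0.23 -0.94  2.    0.22  1.01 -2.15]
[273.15163752 224.41128045] [273.2675041  238.72537717]
turn [0.0003 0.0006 0.0007] shift [-0.0002  0.0002  0.0753] yaw now 0.04
```

View pics/w8.png

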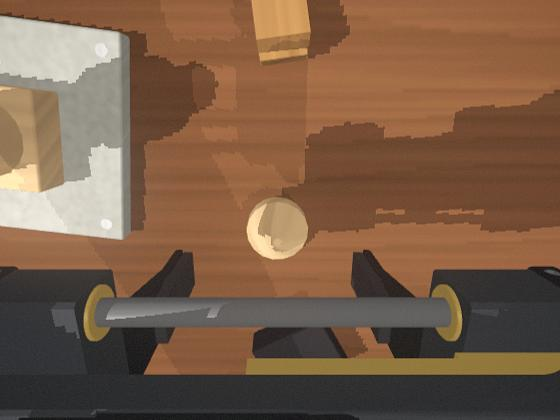

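The roof is at (277,228), within about 1.5 mm of the expected spot. Lower and pinch.

Call:
{"method": "step_arm", "body": {"deltas": [[[0,0,0,-0.001,0.001,0.02,100],[0,0,0,-0.001,0.001,0.05,100],[0,0,0,-0.001,0.001,0.07,100],[0,0,0,-0.001,0.001,0.075,100],[0,0,0,-0.001,0.001,0.075,40],[0,0,0,-0.001,0.001,0.075,40],[0,0,0,-0.001,0.001,0.075,40],[0,0,0,-0.001,0.001,0.075,40],[0,0,0,-0.001,0.001,0.075,40],[0,0,0,-0.001,0.001,0.075,40]]], "squeeze": 6}}

```text
time: 46.72
ee_pos: [0.4403, 0.1372, 0.0253]
eef_rot: [1.0, -0.0, -0.0, 0.0]
ft_force: [-0.2, -1.5, 3.2]
width: 0.0454
grip_force: 6.0
```

Call:
{"method": "step_arm", "body": {"deltas": [[[0,0,0,0,0,0,60],[0,0,0,0,0,0,85],[0,0,0,0,0,0,85],[0,0,-0.1,0,0,0,85],[0,0,-0.27,0,0,0,85],[0,0,-0.45,0,0,0,85],[0,0,-0.63,0,0,0,85],[0,0,-0.81,0,0,0,85],[0,0,-0.99,0,0,0,85],[0,0,-1.17,0,0,0,85],[0,0,-1.35,0,0,0,85],[0,0,-1.5,0,0,0,85],[0,0,-1.571,0,0,0,85],[0,0,-1.571,0,0,0,85],[0,0,-1.571,0,0,0,85]]]}}

```text
time: 48.6
ee_pos: [0.4401, 0.1373, 0.0252]
eef_rot: [0.708, 0.706, -0.0, -0.0]
ft_force: [-0.2, -0.2, 0.4]
width: 0.0741
grip_force: 0.0
```

Call:
{"method": "step_arm", "body": {"deltas": [[[0,0,0,0,0,0,40],[0,0,0,0,0,0,40],[0,0,0,0,0,0,40],[0,0,0,0,0,0,40],[0,0,0,0,0,0,40],[0,0,0,0,0,0,40]]], "squeeze": 10}}

```text
time: 49.35
ee_pos: [0.4402, 0.1373, 0.0252]
eef_rot: [0.707, 0.707, -0.0, -0.0]
ft_force: [-0.4, -0.5, 0.1]
width: 0.045
grip_force: 10.0
```

```bash
python3 - <<'E'
from h import *
p,q,s=state(); print(p,s["width"],s["grip_force"],s["ft_force"], s["joint_positions"].round(2))
delta([.5083,.3117,.24],np.radians(90))
E
```

```text
[0.44016319 0.13728949 0.02522614] 0.044970009053203135 10.001587395754541 [-0.35344335 -0.45505394  0.13410453] [ 0.63  0.53 -1.18  2.05  0.6   0.96 -0.87]
turn [-0.0007  0.0003 -0.    ] shift [ 0.1744  0.068  -0.2149] yaw now 90.0
```

Call:
{"method": "step_arm", "body": {"deltas": [[[0,0,0,0,0,-0.02,40],[0,0,0,0,0,-0.06,40],[0,0,0,0,0,-0.11,40],[0,0,0,0,0,-0.16,40],[0,0,0,0,0,-0.2,40],[0,0,0,0.01,0.004,-0.215,40],[0,0,0,0.035,0.014,-0.215,40],[0,0,0,0.07,0.027,-0.215,40],[0,0,0,0.11,0.043,-0.215,40],[0,0,0,0.145,0.057,-0.215,40],[0,0,0,0.165,0.064,-0.215,40],[0,0,0,0.173,0.0675,-0.215,40],[0,0,0,0.1744,0.068,-0.215,40],[0,0,0,0.1744,0.068,-0.215,40],[0,0,0,0.1744,0.068,-0.215,40],[0,0,0,0.1744,0.068,-0.215,40]]]}}

```text
time: 51.35
ee_pos: [0.5086, 0.311, 0.2403]
eef_rot: [0.707, 0.707, -0.0, 0.0]
ft_force: [0.6, -0.0, -0.3]
width: 0.0453
grip_force: 10.0
```

Call:
{"method": "step_arm", "body": {"deltas": [[[0,0,0,0,0,0.015,40],[0,0,0,0,0,0.035,40],[0,0,0,0,0,0.046,40],[0,0,0,0,0,0.049,40],[0,0,0,0,0,0.049,40],[0,0,0,0,0,0.049,40]]]}}

```text
time: 52.1
ee_pos: [0.5084, 0.312, 0.1916]
eef_rot: [0.707, 0.707, 0.0, -0.0]
ft_force: [-0.6, 0.8, 0.6]
width: 0.045
grip_force: 10.0
```

```bash
python3 - <<'E'
from h import *
print(state()[0],state()[2]["ft_force"]); delta([.5083,.3117,.1841],np.radians(90))
E
```

```text
[0.50843196 0.31200645 0.19164577] [-0.56524839  0.75860708  0.62232139]
turn [-0.0001 -0.0002  0.    ] shift [-0.0003 -0.0001  0.0075] yaw now 90.0
```

Call:
{"method": "step_arm", "body": {"deltas": [[[0,0,0,-0.0003,-0.0001,0.003,40],[0,0,0,-0.0003,-0.0001,0.005,40],[0,0,0,-0.0003,-0.0001,0.0066,40],[0,0,0,-0.0003,-0.0001,0.0075,40],[0,0,0,-0.0003,-0.0001,0.0075,40],[0,0,0,-0.0003,-0.0001,0.0075,40]]]}}

```text
time: 52.85
ee_pos: [0.5083, 0.3117, 0.1843]
eef_rot: [0.707, 0.707, 0.0, -0.0]
ft_force: [-1.0, -0.6, 5.6]
width: 0.0452
grip_force: 10.0
```

Call:
{"method": "step_arm", "body": {"deltas": [[[0,0,0,0,0,0,55],[0,0,0,0,0,0,70],[0,0,0,0,0,0,90],[0,0,0,0,0,0,100],[0,0,0,0,0,-0.02,100],[0,0,0,0,0,-0.05,100],[0,0,0,0,0,-0.08,100],[0,0,0,0,0,-0.1,100],[0,0,0,-0.03,0,-0.11,100],[0,0,0,-0.08,0,-0.11,100],[0,0,0,-0.12,0,-0.11,100],[0,0,0,-0.15,0,-0.11,100],[0,0,0,-0.15,0,-0.11,100],[0,0,0,-0.15,0,-0.11,100]]]}}

```text
time: 54.6
ee_pos: [0.5081, 0.1623, 0.2941]
eef_rot: [0.707, 0.707, -0.0, -0.0]
ft_force: [-0.6, 0.5, 1.3]
width: 0.0867
grip_force: 0.0
```

```bash
python3 - <<'E'
from h import *
t=[]
for n in ("side","scene"):
    c=cam(n); u,v=map(int,proj(c,(.5085,.3118,.1)))
    t.append(cv2.resize(c["img"][v-75:v+75,u-50:u+50,::-1],None,fx=4,fy=4,interpolation=cv2.INTER_CUBIC))
cv2.imwrite("pics/fin.png",np.hstack(t)); print(state()[0])
E
```

```text
[0.5079144  0.16286623 0.29394625]
```

View pics/fin.png

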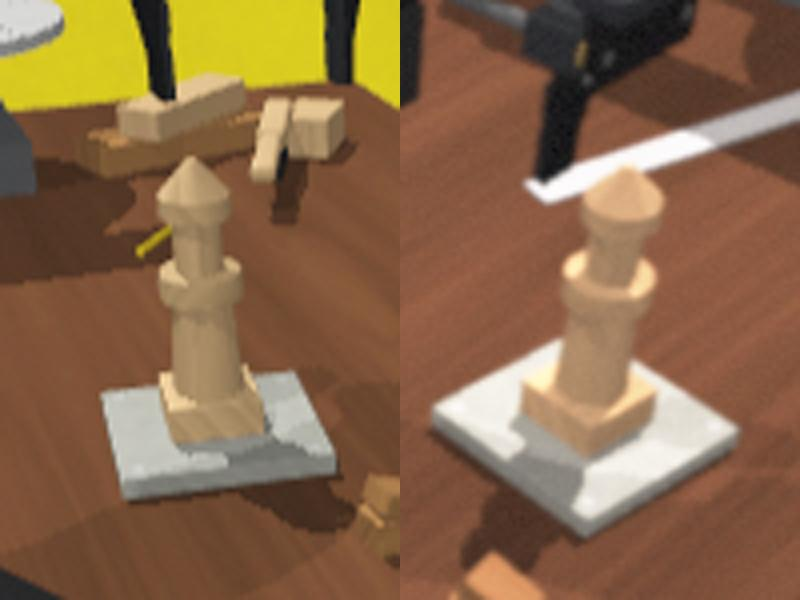

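Both views show the whole lighthouse standing straight and centred on the board, with the roof at (192,190) on the left and (622,205) on the right. The gripper is clear, so I'm handing in.

```bash
python3 -c "
from bench import r
print(r.close_job())"
```

```text
the job is handed in; nothing more can be done
None
```

The lighthouse is stacked in order and stands by itself on the board, with the plinth square to the board's sides and about 1.5 mm off its centre; the bystanders were not touched, and the job was handed in at about 55 s of the 136 s allowed.

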